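# Close the bypass screw of the water filter

### The job

Close the bypass of the small water filter on the worktop: take the flat screwdriver from its wooden stand, rest its blade lightly on the sprung slotted screw and turn it until the blade drops into the slot, push it home to the slot's floor before turning the screw, then turn the screw clockwise (seen from above) to its stop with the blade kept home. Then stand the screwdriver back in its stand and let go. Press only gently all through, above all while the blade is not yet in the slot, and do not disturb the other things.

Things in the scene. Friction and masses are not known exactly. Their poses are not given: they have to be found in the camera images.
- filter: White water filter fixed to the worktop, 120 x 100 mm, 66 mm high, with a grey cartridge cap (42 mm wide, up to 90 mm high) 49 mm behind the screw. Origin: on the worktop under the screw's axis; x points to the cap and hose side, z up. The screw stands in a fixed grey collar (37 mm inside, rim 74 mm up). The driver damages the screw over 12 N before the blade is in the slot, 35 N ever.
- screw_top (a point): Middle of the top of the slotted steel screw head (32 mm across), 77 mm up when not pressed. The point is fixed: it neither sinks nor turns with the screw. The head is sprung: it begins to sink at about 2 N, sinks 1 mm per further newton and is rigid after 3 mm (5 N). When the pressed blade comes in line with the slot, the head springs up and the force falls away.
- slot_floor (a point): Point on the screw's axis at the floor of the slot (8 mm below the top of the unpressed head; fixed to the filter). The slot is 5 mm wide and runs right across the head. At the start it lies anywhere within 0.85 rad either side of the filter's x axis; no reading gives its direction (this point does not turn either): it must be seen or felt.
- bypass (a joint): Turn of the bypass screw, rad, growing clockwise from above; 0 = fully open end, 0.9 = closed, at a hard stop. Starts between 0.1 and 0.3. It turns with about 0.05 N m of friction (more than a lightly pressed blade drags) and stays where it is left; 0.3 N m of turning makes about 35 N on the blade (both sides summed). The value does not tell how the slot lies.
- driver: Flat screwdriver, 145 mm long, 110 g, standing blade-down in its stand. Origin: middle of the blade's end; z up the handle. Blade 18 mm wide along x, 3 mm thick along y, 14 mm long; round 10 mm shaft; black bolster, 34 mm across, from z 58 to 63 mm; wooden handle from 62 to 145 mm, flat-sided, 30 mm along x (like the blade), 24 mm along y. Grip across the 24 mm, about 103 mm up.
- stand: Fixed wooden block, 76 x 76 mm and 70 mm high, with an upright round 23 mm hole through its middle. Origin: under the hole, on the worktop; z up. The driver stands in it with the bolster resting on the block's top, so that the blade's end is 12 mm above the worktop; it may face any way round.
- shot_glass: Bystander: small clear glass, 46 mm across, 59 mm high; origin under its middle.
- salt_shaker: Bystander: glass salt shaker, 44 mm across, 90 mm high; origin under its middle.
- garlic: Bystander: garlic bulb, about 60 mm; origin under its middle.
- mug: Bystander: patterned mug, 82 x 114 mm with its handle, 91 mm high; origin under its middle.
- lemon: Bystander: lemon, 78 x 55 x 56 mm; origin under its middle.
Not all that is in view belongs to the job. Of the things like the driver, leave any that is blue or white; of the rest the larger one is meant.

How it is judged:
By the outcome, as a careful person would: the job done as asked, in the order asked, and still so for the second after the job is handed in, with the robot touching nothing.
It also fails if it takes over 64 s, if anything falls off the work surface, if the arm or the gripper's body presses on something with over 40 N, if the wrist force passes 120 N, or if a joint passes its speed limit or range.

### The arm

A 6-joint arm with a two-finger parallel gripper is mounted at the origin on a cart in front of the work surface, level with it; the furniture and walls round the work are solid. World frame = base frame: x ahead of the robot, y to its left, z up, the work surface at z = 0. Lengths are in m, angles in rad, forces in N, time in s.
With the tool pointing down it reaches from about 0.325 to 0.775 m from the base axis. Payload 5.5 kg.
Tool frame: the origin (TCP) lies where the fingers leave the gripper's body, on its centre line; the fingertips stand 73 mm ahead of it and the grasp point (between the pads) lies 54 mm ahead of it; z points along the fingers, y is the line along which they close (so a half turn about z gives the same grasp; the last joint's range is limited). The gripper opens to 85 mm and grips with 20 to 120 N. Pads are 22 mm wide; open, the fingers measure 114 mm over their backs; the gripper's body (76 mm by 85 mm) begins 54 mm behind the grasp point. The pads swing forward as they close: fully open they stand 13 mm farther back than shut.
Start: joints at [-1.236, 0.091, 1.231, -0, 1.82, -0.057], TCP at [0.229, -0.555, 0.304] pointing down, gripper open.
Joint ranges: [-2.87, 2.87], [-0.86, 2.18], [0.17, 2.46], [-1.51, 4.65], [0.06, 2.69], [-2.65, 2.65]. Speed limits (rad/s): [2.57, 2.57, 3.01, 3.14, 3.14, 3.14].

### API

Orientations are given as a unit quaternion [w, x, y, z].
In Python, from plant import ctrl, vision gives the robot as it stands.
- The arm moves only by the tool apply_moves, never from a script. Its arguments are lists of equal length, an entry for each row: "grip": the opening, from 0 (shut) to 1 (fully open); "dp": the shift along the tool's x, y, z in cm, a list of three; "spin": the turn about the tool's z in degrees. A call has 1 to 5 rows; each row is the pose to reach, as a shift and turn from the pose commanded when the call began, along the tool's axes at that moment; what a row does not reach only later rows make up. A row lasts 1/10 s, in which the tool goes at most 50 mm and 8.59 degrees, less where a joint would pass 70% of its speed; a pose out of reach is approached as far as the arm can. A call with a gripper value outside its range is refused whole. The fingers move at their own pace and stop on an object; "grip_force" is the grip in N (left out, the last holds). Time passes only in rows, so rows that repeat a pose let the fingers close. It gives the time, the measured TCP pose, the force, the opening and the grip force at its end, in the units of the state.
- ctrl.get_state(): the state, without advancing time (a new reading comes with each control period).
- vision.grab_frame(name): name is "side" or "top"; returns the picture (480x640x3 uint8, red, green, blue); there is no depth.
- vision.camera_info(name): a dict with "intrinsics" (3x3 intrinsics, pixels), "R" (3x3) and "t" (3): a world point X has camera coordinates R X + t. Camera axes: x right, y down, z forward; pixel columns grow to the right and rows downward; lengths in m; the calibration is good to about 2 mm. A picture is of the moment at which its call begins. camera_info takes no time and is no camera call.
- ctrl.close_job(): hands the job in; it is judged then, once.
The state is a dict: "time_s": time; "joint_pos": joint angles; "dq": joint speeds; "joint_efforts": joint torques, N m; "ee_pos": TCP position; "orientation": TCP orientation; "wrist_force": force on the tool from outside, world axes, zero at the start; "moment": the same for the moment, N m; "grip_width": finger opening in m; "grasp_force": force on a finger pad.
Only numpy, scipy, OpenCV 4.12 (cv2) and the standard library are available. Lean on these libraries where they do the work, as an engineer would, in place of code of your own. Each camera call takes 0.05 s, during which the arm holds its last target. There are 200 camera calls.

## Working session

There is one attempt and no reset: what is moved stays moved. The work goes in short steps, Python scripts to look and compute and a tool call to move; the robot and the scene stay as the last step left them, time stands still between calls to the robot, and variables do not carry over. Pictures are saved under pics/ and viewed, at most 10 in all, crops included, and the job is handed in when it is done.

Besides the shell and the picture viewer there is one more tool, called after "Emit:" in YAML: its name, and indented under it one key for each argument. apply_moves: Moves the arm, as the interface text tells. Its arguments: {"type":"object","properties":{"grip":{"type":"array","items":{"type":"number"}},"dp":{"type":"array","items":{"type":"array","items":{"type":"number"}}},"spin":{"type":"array","items":{"type":"number"}},"grip_force":{"type":"number"}},"required":["grip","dp","spin"]}

```bash
mkdir -p pics; cat > h.py <<'E'
import numpy as np, cv2
from plant import ctrl, vision
def cam(n):
    c=vision.camera_info(n); return np.array(c["intrinsics"]),np.array(c["R"]),np.array(c["t"])
def proj(n,X):
    K,R,t=cam(n); p=K@(R@np.array(X)+t); return p[:2]/p[2]
def ray(n,u,v,z):
    K,R,t=cam(n); d=R.T@np.linalg.inv(K)@[u,v,1]; c=-R.T@t
    return c+d*(z-c[2])/d[2]
def shot(n,f):
    im=vision.grab_frame(n); cv2.imwrite("pics/"+f,im[:,:,::-1]); return im
E
python3 - <<'E'
from h import *
for n in("top","side"):
    shot(n,n+"0.png"); K,R,t=cam(n); print(n,K[0,0],-R.T@t,R[2])
print(ctrl.get_state())
E
```

```text
top 446.88241616167727 [0.35900782 0.22442957 1.07974407] [ 0.19752298  0.01946703 -0.98010495]
side 557.0092928496883 [ 0.41435716 -0.65438558  0.6056529 ] [ 0.11442823  0.85103636 -0.51248736]
{'time_s': 0.1, 'joint_pos': array([-1.23564919e+00,  9.18056394e-02,  1.23174700e+00,  1.78214512e-05,
        1.81980566e+00, -5.66894815e-02]), 'dq': array([ 0.00030605, -0.00071307, -0.00215483,  0.00060875, -0.00128671,
       -0.00081051]), 'joint_efforts': array([ 2.89614291e-03, -4.60216677e+01, -4.19218755e+01, -1.59185806e-04,
        1.06876765e-02, -6.97658038e-07]), 'ee_pos': array([ 0.22910113, -0.55440938,  0.30286104]), 'orientation': array([-8.75478862e-04,  9.80868510e-01,  1.94669429e-01, -1.13963432e-04]), 'wrist_force': array([ 0.01502545, -0.18964135,  0.40144968]), 'moment': array([ 0.03025028, -0.0609071 ,  0.02308569]), 'grasp_force': 0.0, 'grip_width': 0.08482449376230748}
```

View pics/top0.png

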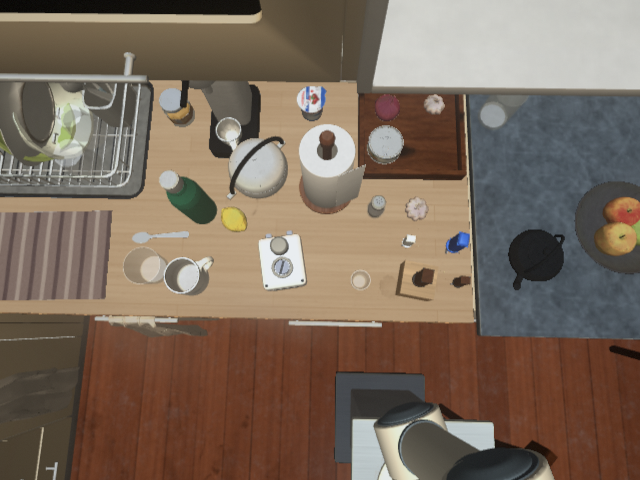

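View pics/side0.png

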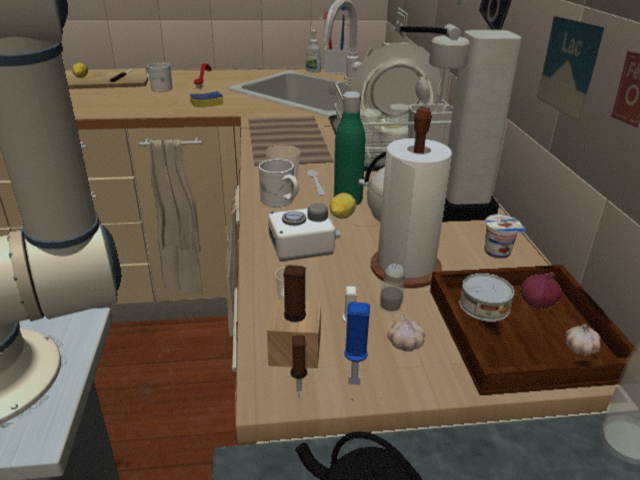

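The driver in its block is at about top (424,277), filter screw at (283,267). A small brown one stands at (461,282), with blue (458,242) and white (409,241) decoys. I'll zoom in on both.

```bash
python3 - <<'E'
from h import *
t=cv2.imread("pics/top0.png"); s=cv2.imread("pics/side0.png")
a=cv2.resize(t[225:300,250:325],(400,400),interpolation=cv2.INTER_CUBIC)
b=cv2.resize(t[240:315,390:465],(400,400),interpolation=cv2.INTER_CUBIC)
c=cv2.resize(s[200:260,265:345],(400,200),interpolation=cv2.INTER_CUBIC) 
d=cv2.resize(s[255:385,235:495],(400,200),interpolation=cv2.INTER_CUBIC)
cv2.imwrite("pics/z1.png",np.vstack([np.hstack([a,b]),np.hstack([c,d])]))
print("screw",ray("top",283,267,.077),"handle",ray("top",424.5,277,.157),ray("side",295,267,.157), ray("side",293,217,.077))
print("small",ray("top",461,282,.09))
E
```

```text
screw [0.4833124  0.32252121 0.077     ] handle [0.45854212 0.02223995 0.157     ] [0.46257458 0.0213323  0.157     ] [0.48080465 0.32180404 0.077     ]
small [ 0.45637739 -0.07219639  0.09      ]
```

View pics/z1.png

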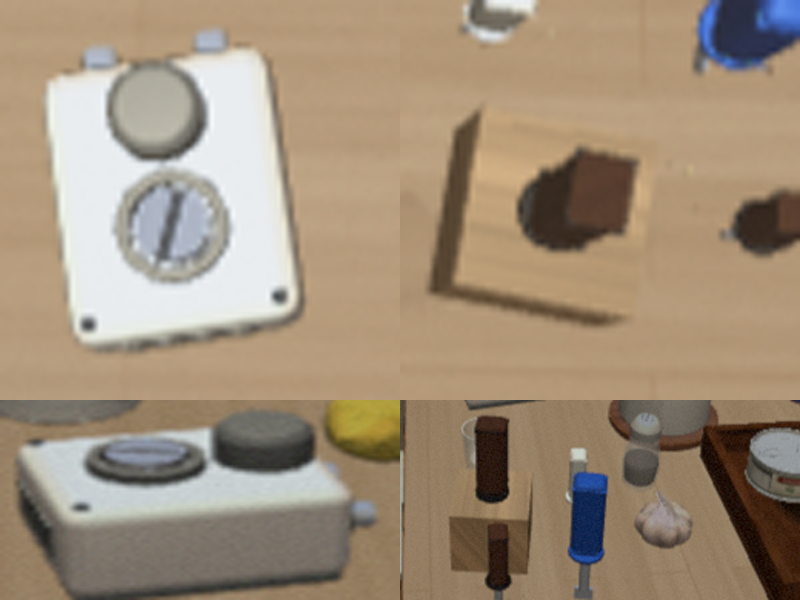

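```bash
python3 - <<'E'
from h import *
f=lambda x,y,ox,oy,z: ray("top",(x+.5)/400*75+ox-.5,(y+.5)/400*75+oy-.5,z)
P=[f(x,y,390,240,.157) for x,y in((175,150),(237,160),(228,235),(168,222))]
P=np.array(P); print(P.round(4)); print("ctr",P.mean(0), [np.linalg.norm(P[i]-P[i-1]).round(4) for i in range(4)])
e=lambda a:np.degrees(np.arctan2(a[1],a[0]))
print("long dir",e(P[0]-P[3]),e(P[1]-P[2]),"short",e(P[0]-P[1]),e(P[3]-P[2]))
print("bolster",f(151,206,390,240,.073))
S=np.array([f(x,y,250,225,.077) for x,y in((180,195),(163,258),(171,226))]);print(S, "slot",e(S[0]-S[1]))
C=f(156,110,250,225,.09);print("cap",C,np.linalg.norm(C-S[2]),"x dir",e(C-S[2]))
for n,p in(("top",[*S[2][:2],.077]),("side",[*S[2][:2],.077]),("side",[*P.mean(0)[:2],.157])): print(n,proj(n,p))
s=ctrl.get_state(); from scipy.spatial.transform import Rotation as R
print(R.from_quat(s["orientation"],scalar_first=True).as_matrix().round(3))
E
```

```text
[[0.4777 0.0261 0.157 ]
 [0.4743 0.0023 0.157 ]
 [0.4452 0.0065 0.157 ]
 [0.4497 0.0294 0.157 ]]
ctr [0.46170814 0.0160745  0.157     ] [np.float64(0.0282), np.float64(0.0241), np.float64(0.0294), np.float64(0.0233)]
long dir -6.846510033675395 -8.399384955363145 short 81.84393952463273 78.8075399352572
bolster [0.46456222 0.01865435 0.073     ]
[[0.49662068 0.32224212 0.077     ]
 [0.46967695 0.32842638 0.077     ]
 [0.48332256 0.32556233 0.077     ]] slot -12.926920282174024
cap [0.53077533 0.33247095 0.09      ] 0.04968394159218656 x dir 8.283461063829419
top [281.65625 266.96875]
side [294.12260767 216.05835884]
side [294.67665286 269.03049854]
[[ 0.924  0.382 -0.001]
 [ 0.382 -0.924  0.002]
 [ 0.    -0.002 -1.   ]]
```

Measurements agree across the cameras: driver at about (0.462, 0.017) with its blade at −8.5°, and screw at (0.483, 0.325) with the slot at about −13°. I'm moving out, turning −149° so the last joint has room for the later clockwise turn.

Emit:
apply_moves:
  grip: [1,1,1,1,1]
  dp:
    - [3.2,-3.2,0]
    - [6.4,-6.4,0]
    - [9.6,-9.7,0]
    - [12.8,-12.9,0]
    - [16,-16.2,0]
  spin: [-8.5,-17,-25.5,-34,-42.5]

```text
time_s: 0.6
ee_pos: [0.3154, -0.342, 0.3033]
orientation: [-0.0, 0.842, 0.539, 0.0]
wrist_force: [0.5, 0.0, 0.1]
grip_width: 0.0854
grasp_force: 0.0
```

```bash
cat >> h.py <<'E'
from scipy.spatial.transform import Rotation as Ro
def go(x,y,z,ang):
    "shift (cm) and spin to world point; ang = wanted heading of tool x, deg"
    s=ctrl.get_state(); M=Ro.from_quat(s["orientation"],scalar_first=True).as_matrix()
    a=np.degrees(np.arctan2(M[1,0],M[0,0]))
    print("t",round(s["time_s"],2),"pos",s["ee_pos"].round(4),"head",round(a,2),"tilt",M[:2,2].round(4),"F",s["wrist_force"].round(2),"M",s["moment"].round(3),"w",round(s["grip_width"],4),"q6",s["joint_pos"][5].round(2))
    print("dp",(M.T@(np.array([x,y,z])-s["ee_pos"])*100).round(2),"spin",round((a-ang+180)%360-180,2))
E
python3 -c "
from h import *
go(.462,.017,.304,171.5)"
```

```text
t 0.6 pos [ 0.3154 -0.342   0.3033] head 65.27 tilt [-0.0003  0.0006] F [0.51 0.03 0.13] M [ 0.009 -0.022  0.03 ] w 0.0854 q6 -0.47
dp [38.74 -1.7  -0.05] spin -106.23
```

Emit:
apply_moves:
  grip: [1,1,1,1,1]
  dp:
    - [4,-0.2,0]
    - [8,-0.4,0]
    - [12,-0.5,0]
    - [16,-0.7,0]
    - [20,-0.9,0]
  spin: [-8.5,-17,-25.5,-34,-42.5]

```text
time_s: 1.1
ee_pos: [0.3918, -0.1571, 0.3036]
orientation: [-0.0, 0.589, 0.808, -0.0]
wrist_force: [0.4, -0.2, -0.3]
grip_width: 0.0855
grasp_force: 0.0
```

```bash
python3 -c "
from h import *
go(.462,.017,.28,171.5)"
```

```text
t 1.1 pos [ 0.3918 -0.1571  0.3036] head 107.79 tilt [-0.0002  0.0001] F [ 0.36 -0.21 -0.25] M [-0.    -0.001  0.014] w 0.0855 q6 -0.77
dp [14.44 12.    2.36] spin -63.71
```

Emit:
apply_moves:
  grip: [1,1,1,1,1]
  dp:
    - [2.8,2.4,0]
    - [5.6,4.8,0]
    - [8.4,7.2,0]
    - [11.2,9.6,0]
    - [14.2,12,0]
  spin: [-8.5,-17,-25.5,-34,-42.5]

```text
time_s: 1.6
ee_pos: [0.4638, 0.0142, 0.3035]
orientation: [-0.0, 0.256, 0.967, -0.0]
wrist_force: [0.8, -0.5, 0.5]
grip_width: 0.085
grasp_force: 0.0
```

```bash
python3 -c "
from h import *
go(.462,.017,.24,171.5)"
```

```text
t 1.6 pos [0.4638 0.0142 0.3035] head 150.3 tilt [-0.0004 -0.0002] F [ 0.81 -0.45  0.52] M [ 0.013 -0.017 -0.005] w 0.085 q6 -1.1
dp [0.3  0.16 6.35] spin -21.2
```

Emit:
apply_moves:
  grip: [1,1,1,1,1]
  dp:
    - [0.1,0.1,2]
    - [0.3,0.2,5]
    - [0.3,0.2,5.5]
    - [0.3,0.2,5.5]
    - [0.3,0.2,5.5]
  spin: [-8,-16,-21,-21,-21]

```text
time_s: 2.1
ee_pos: [0.462, 0.0159, 0.2491]
orientation: [0.0, 0.08, 0.997, 0.0]
wrist_force: [-0.1, 0.9, 0.1]
grip_width: 0.0853
grasp_force: 0.0
```

```bash
python3 - <<'E'
from h import *
go(.4625,.0178,.168,171.5)
a=shot("side","s1.png"); b=shot("top","t1.png")
c=cv2.resize(a[150:350,220:400],(360,400))
d=cv2.resize(b[180:320,360:500],(400,400))
cv2.imwrite("pics/z2.png",np.hstack([c,d])[:,:,::-1])
E
```

```text
t 2.1 pos [0.462  0.0159 0.2491] head 170.8 tilt [0.0001 0.    ] F [-0.09  0.86  0.12] M [ 0.004 -0.022 -0.011] w 0.0853 q6 -1.45
dp [-0.02  0.19  8.11] spin -0.7
```

View pics/z2.png

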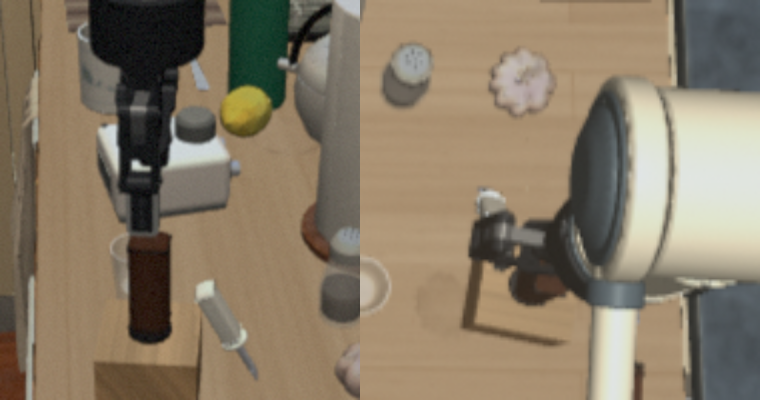

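The gripper is over the driver's handle, with both in line. The small white driver (side about (321–347, 295–337)) looks different from the first picture, so I'm comparing the two.

```bash
python3 - <<'E'
from h import *
a=cv2.imread("pics/side0.png")[240:400,230:430]; b=cv2.imread("pics/s1.png")[240:400,230:430]
cv2.imwrite("pics/z3.png",cv2.resize(np.hstack([a,b]),(800,320),interpolation=cv2.INTER_CUBIC))
E
```

```text
(no output)
```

View pics/z3.png

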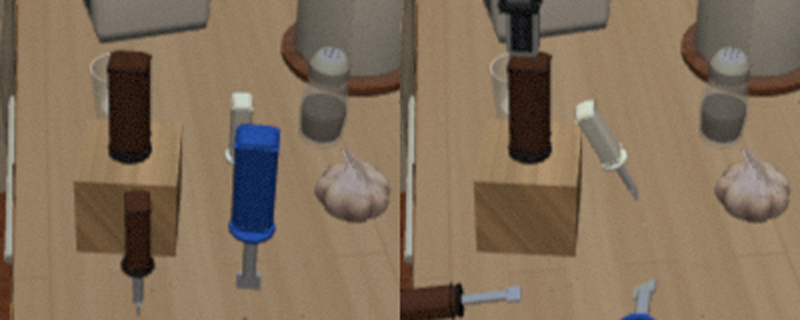

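All three decoys have toppled by themselves. They were balanced on their blades, and my gripper stayed 70 mm or more above them with no contact force. They now lie low and clear of my path, so I'm continuing with the descent.

Emit:
apply_moves:
  grip: [1,1,1,1,1]
  dp:
    - [0,0.2,2.5]
    - [0,0.2,5]
    - [0,0.2,7]
    - [0,0.2,8.1]
    - [0,0.2,8.1]
  spin: [0,-0.5,-0.5,-0.5,-0.5]

```text
time_s: 2.7
ee_pos: [0.4618, 0.0178, 0.1669]
orientation: [-0.001, 0.075, 0.997, -0.0]
wrist_force: [-0.0, 0.6, 0.6]
grip_width: 0.0852
grasp_force: 0.0
```

Emit:
apply_moves:
  grip: [0,0,0,0,0]
  dp:
    - [0,0,0]
    - [0,0,0]
    - [0,0,0]
    - [0,0,0]
    - [0,0,0]
  spin: [0,0,0,0,0]
  grip_force: 60

```text
time_s: 3.2
ee_pos: [0.4626, 0.018, 0.1688]
orientation: [0.001, 0.075, 0.997, 0.0]
wrist_force: [0.0, 0.4, 3.6]
grip_width: 0.0235
grasp_force: 54.5
```

Emit:
apply_moves:
  grip: [0,0,0]
  dp:
    - [0,0,0]
    - [0,0,0]
    - [0,0,0]
  spin: [0,0,0]

```text
time_s: 3.5
ee_pos: [0.4626, 0.018, 0.1687]
orientation: [0.001, 0.075, 0.997, 0.0]
wrist_force: [1.2, 0.1, 5.9]
grip_width: 0.0239
grasp_force: 54.7
```

```bash
python3 -c "
from h import *
go(.4625,.0178,.26,171.5)"
```

```text
t 3.5 pos [0.4626 0.018  0.1687] head 171.45 tilt [0.0016 0.    ] F [1.19 0.14 5.89] M [0.018 0.022 0.031] w 0.0239 q6 -1.46
dp [-0.   -0.02 -9.13] spin -0.05
```

Emit:
apply_moves:
  grip: [0,0,0,0,0]
  dp:
    - [0,0,-1]
    - [0,0,-3]
    - [0,0,-6]
    - [0,0,-9]
    - [0,0,-10.5]
  spin: [0,0,0,0,0]

```text
time_s: 4.0
ee_pos: [0.4625, 0.0179, 0.2756]
orientation: [0.001, 0.075, 0.997, 0.0]
wrist_force: [0.3, 0.2, -1.4]
grip_width: 0.0234
grasp_force: 54.3
```

```bash
python3 -c "
from h import *
go(.4833,.3255,.272,182)"
```

```text
t 4.0 pos [0.4625 0.0179 0.2756] head 171.45 tilt [ 0.0027 -0.0002] F [ 0.26  0.17 -1.37] M [-0.021 -0.055 -0.008] w 0.0234 q6 -1.46
dp [ 2.52 30.73  0.37] spin -10.55
```

Emit:
apply_moves:
  grip: [0,0,0,0,0]
  dp:
    - [0.2,2,0]
    - [0.5,6,0]
    - [0.8,10,0]
    - [1.2,14,0]
    - [1.5,18,0]
  spin: [-1,-3,-5,-7,-8]

```text
time_s: 4.5
ee_pos: [0.4738, 0.1996, 0.272]
orientation: [-0.001, 0.004, 1.0, -0.0]
wrist_force: [0.9, -0.4, -1.6]
grip_width: 0.0234
grasp_force: 54.5
```

```bash
python3 -c "
from h import *
go(.4833,.3255,.272,182)"
```

```text
t 4.5 pos [0.4738 0.1996 0.272 ] head 179.5 tilt [-0.0015 -0.0006] F [ 0.92 -0.37 -1.59] M [-0.008 -0.01  -0.025] w 0.0234 q6 -1.23
dp [-8.40e-01  1.26e+01 -1.00e-02] spin -2.5
```

Emit:
apply_moves:
  grip: [0,0,0,0,0]
  dp:
    - [-0.2,4,0]
    - [-0.5,8,0]
    - [-0.8,11.5,0]
    - [-0.8,12.6,1]
    - [-0.8,12.6,1.7]
  spin: [-1,-2,-2.5,-2.5,-2.5]

```text
time_s: 5.0
ee_pos: [0.4829, 0.3251, 0.2536]
orientation: [-0.001, -0.018, 1.0, -0.001]
wrist_force: [0.2, -0.9, -1.2]
grip_width: 0.0234
grasp_force: 54.6
```

Emit:
apply_moves:
  grip: [0,0]
  dp:
    - [0,0,0]
    - [0,0,0]
  spin: [0,0]

```text
time_s: 5.2
ee_pos: [0.4835, 0.3226, 0.2553]
orientation: [-0.0, -0.016, 1.0, -0.001]
wrist_force: [0.1, -0.2, -1.8]
grip_width: 0.0235
grasp_force: 54.7
```

```bash
python3 - <<'E'
from h import *
go(.4833,.3255,.2337,182)
a=shot("side","s2.png"); b=shot("top","t2.png")
c=cv2.resize(a[160:250,250:350],(500,450),interpolation=cv2.INTER_CUBIC)
d=cv2.resize(b[225:315,240:300],(300,450),interpolation=cv2.INTER_CUBIC)
cv2.imwrite("pics/z4.png",np.hstack([c,d])[:,:,::-1])
E
```

```text
t 5.2 pos [0.4835 0.3226 0.2553] head -178.14 tilt [-0.0009 -0.0011] F [ 0.08 -0.18 -1.77] M [-0.046 -0.021 -0.019] w 0.0235 q6 -1.07
dp [0.01 0.29 2.16] spin -0.14
```

View pics/z4.png

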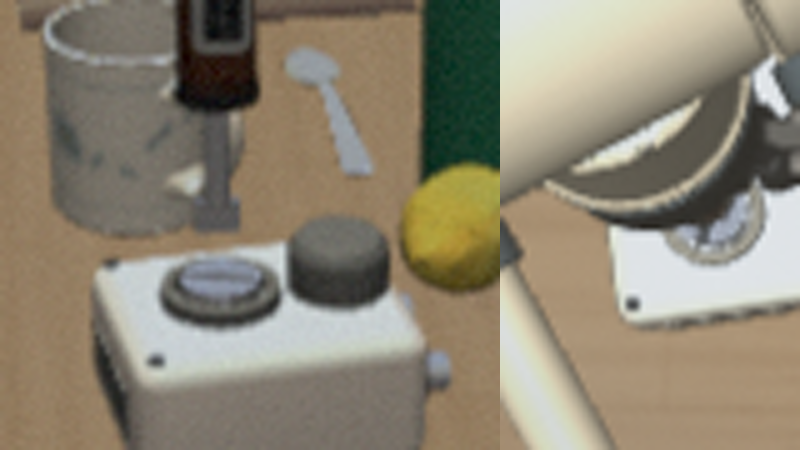

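```bash
python3 - <<'E'
from h import *
q=lambda x,y:((x+.5)/5+250-.5,(y+.5)/5+160-.5)
print("tip",ray("side",*q(217,225.5),.0986),"edges",ray("side",*q(193,228),.0986),ray("side",*q(240,225),.0986))
print("screw",ray("side",*q(221,278),.077), "slot ends",ray("side",*q(179,283),.077),ray("side",*q(262,276),.077))
print(proj("side",[.4835,.3226,.0986]))
# measure the screw head ellipse in clean pics via rim fit: bright bluish steel
for n,(y0,y1,x0,x1) in (("side0",(200,240,270,320)),("top0",(255,282,268,298))):
    im=cv2.imread(f"pics/{n}.png")[y0:y1,x0:x1].astype(int); b=im[:,:,0]-im[:,:,2]
    m=(b>14).astype(np.uint8)
    k,l,s,c=cv2.connectedComponentsWithStats(m); i=1+np.argmax(s[1:,4]); ys,xs=np.where(m>0)
    cn=np.vstack([np.argwhere(m)[:,::-1]]).astype(np.int32); 
    h=cv2.convexHull(cn[l[cn[:,1],cn[:,0]]==i]); print(n,s[i],c[i])
    if len(h)>=5:
        e=cv2.fitEllipse(h); print(e, ray(n[:-1],e[0][0]+x0,e[0][1]+y0,.077))
E
```

```text
tip [0.48181284 0.33320788 0.0986    ] edges [0.47217233 0.33180713 0.0986    ] [0.49095781 0.33290627 0.0986    ]
screw [0.48294809 0.32923055 0.077     ] slot ends [0.46595661 0.32640153 0.077     ] [0.49945244 0.32957017 0.077     ]
[294.2438338  207.11656429]
side0 [16 11 16  8 80] [23.5875 15.075 ]
((23.6949520111084, 15.055253028869629), (7.703359603881836, 14.805045127868652), 87.28196716308594) [0.48278372 0.32985947 0.077     ]
top0 [14  6  7 13 60] [17.06666667 12.05      ]
((16.859268188476562, 12.100284576416016), (6.059177875518799, 12.579737663269043), 13.881306648254395) [0.48316893 0.31830923 0.077     ]
```

The blade hangs above the screw, with its tip at about side (293,205) and the screw at (294,216). Top view gives y ≈ 0.325 and the side view sits a few mm further on, so I'll use 0.326 and feel for the rest. I'm descending in small steps.

Emit:
apply_moves:
  grip: [0,0,0,0,0]
  dp:
    - [0,0.35,0.5]
    - [0,0.35,1.0]
    - [0,0.35,1.4]
    - [0,0.35,1.6]
    - [0,0.35,1.6]
  spin: [0,0,0,0,0]

```text
time_s: 5.8
ee_pos: [0.4831, 0.3275, 0.2392]
orientation: [-0.0, -0.017, 1.0, -0.0]
wrist_force: [-0.6, -0.3, -1.5]
grip_width: 0.0236
grasp_force: 54.7
```

```bash
python3 - <<'E'
from h import *
go(.4833,.326,.2337,182)
E
```

```text
t 5.8 pos [0.4831 0.3275 0.2392] head -178.05 tilt [-0.0009 -0.0006] F [-0.58 -0.31 -1.53] M [ 0.017 -0.059  0.027] w 0.0236 q6 -1.07
dp [-0.01 -0.15  0.55] spin -0.05
```

Emit:
apply_moves:
  grip: [0,0,0,0]
  dp:
    - [0,0,0.15]
    - [0,0,0.3]
    - [0,0,0.4]
    - [0,0,0.4]
  spin: [0,0,0,0]

```text
time_s: 6.2
ee_pos: [0.4833, 0.3276, 0.2357]
orientation: [-0.0, -0.017, 1.0, -0.0]
wrist_force: [-0.5, 0.3, -1.5]
grip_width: 0.0232
grasp_force: 54.7
```

```bash
python3 - <<'E'
from h import *
go(.4833,.326,.2337,182)
E
```

```text
t 6.2 pos [0.4833 0.3276 0.2357] head -178.05 tilt [-0.0002 -0.0001] F [-0.5   0.27 -1.55] M [0.035 0.019 0.007] w 0.0232 q6 -1.07
dp [ 0.   -0.16  0.2 ] spin -0.05
```

Emit:
apply_moves:
  grip: [0,0,0]
  dp:
    - [0,-0.1,0.1]
    - [0,-0.1,0.2]
    - [0,-0.1,0.2]
  spin: [0,0,0]

```text
time_s: 6.5
ee_pos: [0.4834, 0.3265, 0.2338]
orientation: [0.0, -0.017, 1.0, -0.0]
wrist_force: [0.5, 0.3, -1.5]
grip_width: 0.0236
grasp_force: 54.7
```

Emit:
apply_moves:
  grip: [0,0]
  dp:
    - [0,0,0.1]
    - [0,0,0.1]
  spin: [0,0]

```text
time_s: 6.7
ee_pos: [0.4834, 0.3266, 0.233]
orientation: [0.0, -0.017, 1.0, 0.0]
wrist_force: [0.9, -0.5, 1.2]
grip_width: 0.0233
grasp_force: 54.7
```

Contact at the expected height, about 2.7 N. I'm pressing slightly more and sweeping clockwise.

Emit:
apply_moves:
  grip: [0,0,0,0,0]
  dp:
    - [0,0,0.08]
    - [0,0,0.08]
    - [0,0,0.08]
    - [0,0,0.08]
    - [0,0,0.08]
  spin: [0,2,4,6,8]

```text
time_s: 7.2
ee_pos: [0.4834, 0.3268, 0.2325]
orientation: [0.0, 0.053, 0.999, 0.0]
wrist_force: [0.7, 1.1, 0.7]
grip_width: 0.0233
grasp_force: 54.8
```

Emit:
apply_moves:
  grip: [0,0,0]
  dp:
    - [0,0,0]
    - [0,0,0]
    - [0,0,0]
  spin: [1,2,3]

```text
time_s: 7.5
ee_pos: [0.4834, 0.3267, 0.2323]
orientation: [0.0, 0.079, 0.997, 0.0]
wrist_force: [0.4, 0.1, 1.0]
grip_width: 0.0237
grasp_force: 54.8
```

Emit:
apply_moves:
  grip: [0,0,0]
  dp:
    - [0,0,0]
    - [0,0,0]
    - [0,0,0]
  spin: [1,2,3]

```text
time_s: 7.8
ee_pos: [0.4833, 0.3264, 0.2317]
orientation: [-0.0, 0.106, 0.994, -0.0]
wrist_force: [-0.2, 0.5, 0.0]
grip_width: 0.0237
grasp_force: 54.6
```

Emit:
apply_moves:
  grip: [0,0,0]
  dp:
    - [0,0,0.03]
    - [0,0,0.03]
    - [0,0,0.03]
  spin: [1,2,2]

```text
time_s: 8.1
ee_pos: [0.4833, 0.3264, 0.2314]
orientation: [-0.0, 0.123, 0.992, -0.0]
wrist_force: [-0.2, -0.0, -1.0]
grip_width: 0.0232
grasp_force: 54.6
```

```bash
python3 - <<'E'
from h import *
go(.4833,.3265,.2255,167)
E
```

```text
t 8.1 pos [0.4833 0.3264 0.2314] head 165.9 tilt [-0.0006 -0.0005] F [-0.19 -0.03 -1.03] M [-0.035 -0.026  0.019] w 0.0232 q6 -0.79
dp [-0.    0.01  0.59] spin -1.1
```

Force has fallen to its free level with the blade 2 mm below the head's top, at −14°, so it has dropped into the slot. I'm pushing home gently.

Emit:
apply_moves:
  grip: [0,0,0]
  dp:
    - [0,0,0.1]
    - [0,0,0.2]
    - [0,0,0.2]
  spin: [0,0,0]

```text
time_s: 8.4
ee_pos: [0.4833, 0.3265, 0.2295]
orientation: [-0.0, 0.122, 0.992, -0.0]
wrist_force: [-0.1, -0.7, -2.3]
grip_width: 0.0235
grasp_force: 54.6
```

Emit:
apply_moves:
  grip: [0,0,0]
  dp:
    - [0,0,0.1]
    - [0,0,0.2]
    - [0,0,0.2]
  spin: [0,0,0]

```text
time_s: 8.7
ee_pos: [0.4833, 0.3265, 0.2276]
orientation: [-0.0, 0.122, 0.992, -0.0]
wrist_force: [-0.5, -0.2, -0.9]
grip_width: 0.0235
grasp_force: 54.6
```

Emit:
apply_moves:
  grip: [0,0,0]
  dp:
    - [0,0,0.1]
    - [0,0,0.15]
    - [0,0,0.15]
  spin: [0,0,0]

```text
time_s: 9.0
ee_pos: [0.4833, 0.3265, 0.2262]
orientation: [-0.0, 0.122, 0.992, -0.0]
wrist_force: [-0.5, -0.8, -0.5]
grip_width: 0.0232
grasp_force: 54.6
```

Emit:
apply_moves:
  grip: [0,0]
  dp:
    - [0,0,0.06]
    - [0,0,0.06]
  spin: [0,0]

```text
time_s: 9.2
ee_pos: [0.4834, 0.3265, 0.2257]
orientation: [0.0, 0.122, 0.992, -0.0]
wrist_force: [-0.5, -1.4, -0.0]
grip_width: 0.0235
grasp_force: 54.7
```

Emit:
apply_moves:
  grip: [0,0]
  dp:
    - [0,0,0.06]
    - [0,0,0.06]
  spin: [0,0]

```text
time_s: 9.4
ee_pos: [0.4833, 0.3265, 0.2252]
orientation: [0.0, 0.122, 0.992, -0.0]
wrist_force: [-0.5, -2.5, 0.0]
grip_width: 0.0234
grasp_force: 54.8
```

Emit:
apply_moves:
  grip: [0,0,0]
  dp:
    - [0,-0.05,0]
    - [0,-0.05,0.06]
    - [0,-0.05,0.06]
  spin: [0,0,0]

```text
time_s: 9.7
ee_pos: [0.4833, 0.3263, 0.2247]
orientation: [0.0, 0.122, 0.992, 0.0]
wrist_force: [-0.3, -0.5, 0.4]
grip_width: 0.0233
grasp_force: 54.8
```

```bash
python3 - <<'E'
from h import *
go(.4833,.3265,.2255,167)
E
```

```text
t 9.7 pos [0.4833 0.3263 0.2247] head 165.96 tilt [0.0005 0.0007] F [-0.27 -0.5   0.41] M [-0.052  0.014  0.046] w 0.0233 q6 -0.79
dp [ 0.    0.02 -0.08] spin -1.04
```

Emit:
apply_moves:
  grip: [0,0,0]
  dp:
    - [0,0,0.07]
    - [0,0,0.14]
    - [0,0,0.14]
  spin: [0,0,0]

```text
time_s: 10.0
ee_pos: [0.4833, 0.3263, 0.2233]
orientation: [0.0, 0.122, 0.993, 0.0]
wrist_force: [0.4, 0.6, 2.5]
grip_width: 0.0237
grasp_force: 55.0
```

```bash
python3 - <<'E'
from h import *
go(.4833,.3265,.2255,167)
E
```

```text
t 10.0 pos [0.4833 0.3263 0.2233] head 165.96 tilt [0.0004 0.0006] F [0.37 0.59 2.47] M [ 0.076  0.071 -0.012] w 0.0237 q6 -0.79
dp [ 0.    0.02 -0.22] spin -1.04
```

Blade is home with about 4 N on it. Turning clockwise.

Emit:
apply_moves:
  grip: [0,0,0,0,0]
  dp:
    - [0,0,0]
    - [0,0,0]
    - [0,0,0]
    - [0,0,0]
    - [0,0,0]
  spin: [2,4,6,8,10]

```text
time_s: 10.5
ee_pos: [0.4831, 0.3258, 0.2232]
orientation: [-0.0, 0.209, 0.978, -0.0]
wrist_force: [-0.7, -1.6, 2.3]
grip_width: 0.0235
grasp_force: 55.0
```

```bash
python3 - <<'E'
from h import *
go(.4833,.3265,.2255,167)
E
```

```text
t 10.5 pos [0.4831 0.3258 0.2232] head 155.86 tilt [-0.0004 -0.0007] F [-0.71 -1.62  2.28] M [-0.296  0.22   0.054] w 0.0235 q6 -0.61
dp [ 0.01  0.07 -0.23] spin -11.14
```

Emit:
apply_moves:
  grip: [0,0,0,0,0]
  dp:
    - [0,0,0]
    - [0,0,0]
    - [0,0,0]
    - [0,0,0]
    - [0,0,0]
  spin: [2,4,6,8,10]

```text
time_s: 11.0
ee_pos: [0.4831, 0.3259, 0.2232]
orientation: [-0.0, 0.294, 0.956, -0.0]
wrist_force: [-0.7, -0.2, 2.3]
grip_width: 0.0234
grasp_force: 55.0
```

```bash
python3 - <<'E'
from h import *
go(.4833,.3265,.2255,167)
E
```

```text
t 11.0 pos [0.4831 0.3259 0.2232] head 145.86 tilt [-0.0002 -0.0004] F [-0.68 -0.25  2.31] M [-0.204  0.192  0.076] w 0.0234 q6 -0.44
dp [ 0.02  0.06 -0.23] spin -21.14
```

Emit:
apply_moves:
  grip: [0,0,0,0,0]
  dp:
    - [0,0,0]
    - [0,0,0]
    - [0,0,0]
    - [0,0,0]
    - [0,0,0]
  spin: [2,4,6,8,10]

```text
time_s: 11.5
ee_pos: [0.4832, 0.326, 0.2233]
orientation: [-0.0, 0.376, 0.927, -0.0]
wrist_force: [-0.1, -1.2, 2.2]
grip_width: 0.0233
grasp_force: 55.0
```

```bash
python3 - <<'E'
from h import *
go(.4833,.3265,.2255,167)
E
```

```text
t 11.5 pos [0.4832 0.326  0.2233] head 135.87 tilt [-0.0001 -0.0002] F [-0.12 -1.23  2.15] M [-0.131  0.148  0.029] w 0.0233 q6 -0.27
dp [ 0.03  0.05 -0.22] spin -31.13
```

Emit:
apply_moves:
  grip: [0,0,0,0]
  dp:
    - [0,0,0]
    - [0,0,0]
    - [0,0,0]
    - [0,0,0]
  spin: [1,2,3,4]

```text
time_s: 11.9
ee_pos: [0.4832, 0.3261, 0.2231]
orientation: [0.0, 0.408, 0.913, -0.0]
wrist_force: [-1.3, -0.7, 1.8]
grip_width: 0.0232
grasp_force: 55.0
```

```bash
python3 - <<'E'
from h import *
go(.4833,.3265,.2255,167)
E
```

```text
t 11.9 pos [0.4832 0.3261 0.2231] head 131.88 tilt [ 0. -0.] F [-1.26 -0.68  1.78] M [-0.208  0.145  0.039] w 0.0232 q6 -0.2
dp [ 0.03  0.04 -0.24] spin -35.12
```

Emit:
apply_moves:
  grip: [0,0,0]
  dp:
    - [0,0,0]
    - [0,0,0]
    - [0,0,0]
  spin: [1,2,3]

```text
time_s: 12.2
ee_pos: [0.4832, 0.3261, 0.2231]
orientation: [0.0, 0.432, 0.902, 0.0]
wrist_force: [-1.4, -0.7, 2.1]
grip_width: 0.0233
grasp_force: 55.1
```

```bash
python3 - <<'E'
from h import *
go(.4833,.3265,.2255,167)
E
```

```text
t 12.2 pos [0.4832 0.3261 0.2231] head 128.87 tilt [0.0001 0.0001] F [-1.39 -0.72  2.13] M [-0.108  0.139  0.058] w 0.0233 q6 -0.14
dp [ 0.03  0.03 -0.24] spin -38.13
```

Emit:
apply_moves:
  grip: [0,0,0]
  dp:
    - [0,0,0]
    - [0,0,0]
    - [0,0,0]
  spin: [1,2,3]

```text
time_s: 12.5
ee_pos: [0.4832, 0.3261, 0.2231]
orientation: [0.0, 0.455, 0.89, 0.0]
wrist_force: [-0.4, -0.6, 1.6]
grip_width: 0.0234
grasp_force: 55.1
```

```bash
python3 - <<'E'
from h import *
go(.4833,.3265,.2255,167)
E
```

```text
t 12.5 pos [0.4832 0.3261 0.2231] head 125.87 tilt [0.0001 0.0001] F [-0.4  -0.57  1.62] M [-0.122  0.156  0.028] w 0.0234 q6 -0.09
dp [ 0.03  0.03 -0.24] spin -41.13
```

Emit:
apply_moves:
  grip: [0,0,0]
  dp:
    - [0,0,0]
    - [0,0,0]
    - [0,0,0]
  spin: [1,2,2]

```text
time_s: 12.8
ee_pos: [0.4833, 0.3261, 0.2231]
orientation: [0.0, 0.47, 0.883, 0.0]
wrist_force: [-0.5, -0.4, 2.6]
grip_width: 0.0232
grasp_force: 55.0
```

```bash
python3 - <<'E'
from h import *
go(.4833,.3265,.2255,167)
E
```

```text
t 12.8 pos [0.4833 0.3261 0.2231] head 123.91 tilt [0.0001 0.0001] F [-0.45 -0.4   2.57] M [-0.081  0.092  0.064] w 0.0232 q6 -0.06
dp [ 0.03  0.02 -0.24] spin -43.09
```

Emit:
apply_moves:
  grip: [0,0,0]
  dp:
    - [0,0,0]
    - [0,0,0]
    - [0,0,0]
  spin: [1,2,2]

```text
time_s: 13.1
ee_pos: [0.4833, 0.3261, 0.2231]
orientation: [0.0, 0.486, 0.874, 0.0]
wrist_force: [0.2, 0.2, 3.1]
grip_width: 0.0234
grasp_force: 55.0
```

```bash
python3 - <<'E'
from h import *
go(.4833,.3265,.2255,167)
E
```

```text
t 13.1 pos [0.4833 0.3261 0.2231] head 121.9 tilt [0.0002 0.0002] F [0.22 0.17 3.08] M [0.022 0.073 0.07 ] w 0.0234 q6 -0.02
dp [ 0.03  0.02 -0.24] spin -45.1
```

Emit:
apply_moves:
  grip: [0,0,0]
  dp:
    - [0,0,0]
    - [0,0,0]
    - [0,0,0]
  spin: [1,2,2]

```text
time_s: 13.4
ee_pos: [0.4833, 0.3261, 0.2231]
orientation: [0.0, 0.501, 0.866, 0.0]
wrist_force: [-0.4, 0.7, 1.7]
grip_width: 0.0234
grasp_force: 55.0
```

```bash
python3 - <<'E'
from h import *
go(.4833,.3265,.2255,167)
E
```

```text
t 13.4 pos [0.4833 0.3261 0.2231] head 119.9 tilt [0.0002 0.0002] F [-0.37  0.72  1.66] M [-0.004  0.014  0.012] w 0.0234 q6 0.01
dp [ 0.03  0.02 -0.24] spin -47.1
```

Emit:
apply_moves:
  grip: [0,0]
  dp:
    - [0,0,0]
    - [0,0,0]
  spin: [1,1]

```text
time_s: 13.6
ee_pos: [0.4833, 0.3261, 0.2231]
orientation: [0.0, 0.508, 0.861, 0.0]
wrist_force: [0.4, 0.3, 2.8]
grip_width: 0.0238
grasp_force: 55.0
```

```bash
python3 - <<'E'
from h import *
go(.4833,.3265,.2255,167)
E
```

```text
t 13.6 pos [0.4833 0.3261 0.2231] head 118.91 tilt [0.0002 0.0002] F [0.39 0.3  2.83] M [ 0.082 -0.132  0.084] w 0.0238 q6 0.03
dp [ 0.03  0.02 -0.24] spin -48.09
```

Emit:
apply_moves:
  grip: [0,0]
  dp:
    - [0,0,0]
    - [0,0,0]
  spin: [1,1]

```text
time_s: 13.8
ee_pos: [0.4833, 0.3261, 0.2231]
orientation: [0.0, 0.516, 0.857, 0.0]
wrist_force: [0.3, 0.7, 1.6]
grip_width: 0.0232
grasp_force: 55.0
```

```bash
python3 - <<'E'
from h import *
go(.4833,.3265,.2255,167)
E
```

```text
t 13.8 pos [0.4833 0.3261 0.2231] head 117.9 tilt [0.0002 0.0001] F [0.34 0.68 1.62] M [ 0.138 -0.17   0.07 ] w 0.0232 q6 0.05
dp [ 0.03  0.02 -0.24] spin -49.1
```

Emit:
apply_moves:
  grip: [0,0]
  dp:
    - [0,0,0]
    - [0,0,0]
  spin: [1,1]

```text
time_s: 14.0
ee_pos: [0.4833, 0.3261, 0.2231]
orientation: [0.0, 0.523, 0.852, 0.0]
wrist_force: [1.6, 0.2, 2.2]
grip_width: 0.0236
grasp_force: 55.0
```

```bash
python3 - <<'E'
from h import *
go(.4833,.3265,.2255,167)
E
```

```text
t 14.0 pos [0.4833 0.3261 0.2231] head 116.91 tilt [0.0002 0.0001] F [1.59 0.23 2.2 ] M [ 0.163 -0.224  0.11 ] w 0.0236 q6 0.07
dp [ 0.03  0.02 -0.24] spin -50.09
```

Emit:
apply_moves:
  grip: [0,0]
  dp:
    - [0,0,0]
    - [0,0,0]
  spin: [1,1]

```text
time_s: 14.2
ee_pos: [0.4833, 0.3261, 0.2231]
orientation: [0.0, 0.531, 0.848, 0.0]
wrist_force: [1.7, 0.4, 2.2]
grip_width: 0.0229
grasp_force: 55.0
```

```bash
python3 - <<'E'
from h import *
go(.4833,.3265,.2255,167)
E
```

```text
t 14.2 pos [0.4833 0.3261 0.2231] head 115.91 tilt [0.0002 0.0001] F [1.65 0.42 2.18] M [ 0.17  -0.209  0.072] w 0.0229 q6 0.08
dp [ 0.03  0.02 -0.24] spin -51.09
```

Emit:
apply_moves:
  grip: [0,0]
  dp:
    - [0,0,0]
    - [0,0,0]
  spin: [1,1]

```text
time_s: 14.4
ee_pos: [0.4833, 0.3261, 0.2231]
orientation: [0.0, 0.538, 0.843, 0.0]
wrist_force: [0.9, 0.6, 2.9]
grip_width: 0.0234
grasp_force: 55.1
```

```bash
python3 - <<'E'
from h import *
go(.4833,.3265,.2255,167)
E
```

```text
t 14.4 pos [0.4833 0.3261 0.2231] head 114.91 tilt [0.0002 0.0001] F [0.88 0.63 2.91] M [ 0.148 -0.22   0.153] w 0.0234 q6 0.1
dp [ 0.03  0.02 -0.24] spin -52.09
```

Emit:
apply_moves:
  grip: [0]
  dp:
    - [0,0,0]
  spin: [1]

```text
time_s: 14.5
ee_pos: [0.4833, 0.3261, 0.2231]
orientation: [0.0, 0.545, 0.838, 0.0]
wrist_force: [1.3, 0.5, 1.7]
grip_width: 0.0233
grasp_force: 55.1
```

```bash
python3 - <<'E'
from h import *
m=[]
for i in range(5):
    vision.grab_frame("side"); m.append(ctrl.get_state()["moment"][2])
print(np.round(m,3),np.mean(m)); go(.4833,.3265,.2255,167)
E
```

```text
[0.174 0.165 0.175 0.161 0.181] 0.17104783031664234
t 14.75 pos [0.4833 0.3261 0.2231] head 113.95 tilt [0.0002 0.0001] F [1.02 1.15 2.68] M [ 0.14  -0.246  0.181] w 0.0237 q6 0.12
dp [ 0.03  0.02 -0.24] spin -53.05
```

The torque has risen steadily to 0.17 N m against 0.05 of friction, so the screw is at its stop. I'm unwinding within the slot's play and lifting out.

Emit:
apply_moves:
  grip: [0,0,0]
  dp:
    - [0,0,0]
    - [0,0,0]
    - [0,0,0]
  spin: [-3,-6,-6]

```text
time_s: 15.05
ee_pos: [0.4832, 0.326, 0.223]
orientation: [-0.0, 0.5, 0.866, -0.0]
wrist_force: [0.5, 0.3, 2.7]
grip_width: 0.0236
grasp_force: 55.1
```

```bash
python3 - <<'E'
from h import *
go(.4833,.326,.272,171.5)
E
```

```text
t 15.05 pos [0.4832 0.326  0.223 ] head 119.96 tilt [-0.0003 -0.0002] F [0.5  0.26 2.69] M [ 0.114 -0.095 -0.003] w 0.0236 q6 0.01
dp [-0.01  0.01 -4.9 ] spin -51.54
```

Torque is released. Lifting straight up.

Emit:
apply_moves:
  grip: [0,0,0,0,0]
  dp:
    - [0,0,-0.4]
    - [0,0,-1]
    - [0,0,-1.8]
    - [0,0,-3.5]
    - [0,0,-5.4]
  spin: [0,0,0,0,0]

```text
time_s: 15.55
ee_pos: [0.4829, 0.3259, 0.278]
orientation: [-0.0, 0.501, 0.866, -0.001]
wrist_force: [0.2, -0.1, -1.0]
grip_width: 0.0235
grasp_force: 54.7
```

```bash
python3 - <<'E'
from h import *
go(.4625,.018,.28,171.5)
E
```

```text
t 15.55 pos [0.4829 0.3259 0.278 ] head 119.93 tilt [-0.0013 -0.0008] F [ 0.22 -0.1  -1.01] M [ 0.019 -0.008  0.016] w 0.0235 q6 0.01
dp [-25.66 -17.13  -0.17] spin -51.57
```

Emit:
apply_moves:
  grip: [0,0,0,0,0]
  dp:
    - [-2,-1.4,0]
    - [-5.3,-3.5,0]
    - [-8.6,-5.7,0]
    - [-11.9,-7.9,0]
    - [-15.2,-10.1,0]
  spin: [-7,-14,-21,-28,-35]

```text
time_s: 16.05
ee_pos: [0.4711, 0.1425, 0.2786]
orientation: [0.001, 0.214, 0.977, 0.0]
wrist_force: [0.4, 0.5, -1.3]
grip_width: 0.0232
grasp_force: 54.7
```

```bash
python3 - <<'E'
from h import *
go(.4625,.018,.278,171.5)
E
```

```text
t 16.05 pos [0.4711 0.1425 0.2786] head 155.25 tilt [0.0011 0.0001] F [ 0.39  0.54 -1.27] M [-0.03  -0.057 -0.028] w 0.0232 q6 -0.91
dp [ -4.43 -11.67   0.06] spin -16.25
```

Emit:
apply_moves:
  grip: [0,0,0,0,0]
  dp:
    - [-1.3,-3.5,0]
    - [-2.6,-7,0]
    - [-3.7,-10,0]
    - [-4.4,-11.7,0]
    - [-4.4,-11.7,0]
  spin: [-6,-12,-16.2,-16.2,-16.2]

```text
time_s: 16.55
ee_pos: [0.4617, 0.0173, 0.2787]
orientation: [0.001, 0.079, 0.997, -0.0]
wrist_force: [1.1, 0.6, -1.3]
grip_width: 0.0233
grasp_force: 54.8
```

```bash
python3 - <<'E'
from h import *
a=shot("top","t3.png"); c=shot("side","s3.png")
go(.4625,.018,.278,171.5)
A=cv2.resize(a[225:300,250:325],(400,400),interpolation=cv2.INTER_CUBIC)
C=cv2.resize(c[200:350,230:380],(400,400),interpolation=cv2.INTER_CUBIC)
cv2.imwrite("pics/z5.png",np.hstack([A,C])[:,:,::-1])
E
```

```text
t 16.65 pos [0.4619 0.0194 0.2782] head 171.07 tilt [0.001  0.0005] F [-0.55  0.33 -0.38] M [ 0.025 -0.017  0.007] w 0.0235 q6 -1.45
dp [-0.08 -0.13  0.02] spin -0.43
```

View pics/z5.png

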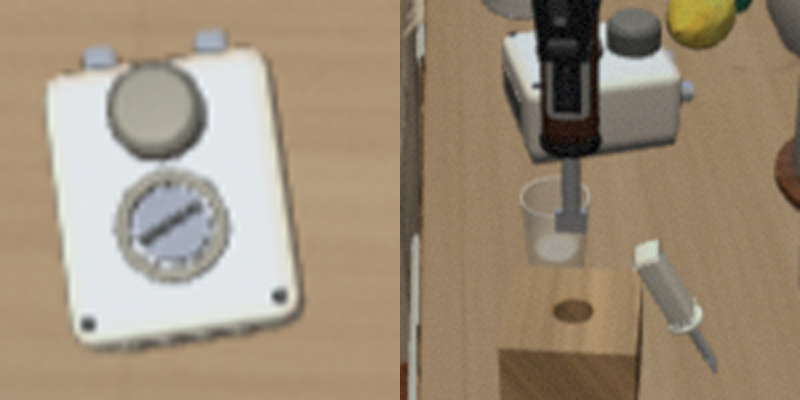

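The slot has turned about 44° (now (140,243)–(202,206) in the crop), which fits the stop. The driver hangs over the stand's hole, so I'm aligning to the pickup pose and lowering it.

Emit:
apply_moves:
  grip: [0,0,0,0,0]
  dp:
    - [-0.1,-0.1,1.5]
    - [-0.1,-0.1,3.5]
    - [-0.1,-0.1,4.5]
    - [-0.1,-0.1,4.8]
    - [-0.1,-0.1,4.8]
  spin: [-0.4,-0.4,-0.4,-0.4,-0.4]

```text
time_s: 17.15
ee_pos: [0.4626, 0.0187, 0.2285]
orientation: [-0.001, 0.073, 0.997, 0.0]
wrist_force: [-0.1, 0.1, -1.0]
grip_width: 0.0235
grasp_force: 54.8
```

```bash
python3 - <<'E'
from h import *
go(.4626,.018,.169,171.5)
E
```

```text
t 17.15 pos [0.4626 0.0187 0.2285] head 171.6 tilt [-0.0012  0.0001] F [-0.14  0.1  -1.03] M [-0.012  0.015  0.006] w 0.0235 q6 -1.46
dp [-0.02 -0.07  5.95] spin 0.1
```

Emit:
apply_moves:
  grip: [0,0,0,0]
  dp:
    - [0,-0.07,0.3]
    - [0,-0.07,0.6]
    - [0,-0.07,1]
    - [0,-0.07,1]
  spin: [0,0,0,0]

```text
time_s: 17.55
ee_pos: [0.4625, 0.0174, 0.2185]
orientation: [-0.0, 0.074, 0.997, -0.0]
wrist_force: [-0.1, 0.6, -0.8]
grip_width: 0.0232
grasp_force: 54.8
```

Emit:
apply_moves:
  grip: [0,0,0,0]
  dp:
    - [0,0,1]
    - [0,0,2.2]
    - [0,0,3]
    - [0,0,3.5]
  spin: [0,0,0,0]

```text
time_s: 17.95
ee_pos: [0.4621, 0.0175, 0.1823]
orientation: [-0.001, 0.074, 0.997, -0.0]
wrist_force: [0.9, 0.1, -1.4]
grip_width: 0.0231
grasp_force: 54.8
```

```bash
python3 - <<'E'
from h import *
go(.4626,.018,.169,171.5)
E
```

```text
t 17.95 pos [0.4621 0.0175 0.1823] head 171.54 tilt [-0.0022  0.0001] F [ 0.86  0.06 -1.43] M [ 0.059  0.022 -0.002] w 0.0231 q6 -1.46
dp [-0.04  0.06  1.33] spin 0.04
```

It slides in freely. Lowering to rest.

Emit:
apply_moves:
  grip: [0,0,0,0]
  dp:
    - [0,0,0.5]
    - [0,0,1]
    - [0,0,1.3]
    - [0,0,1.3]
  spin: [0,0,0,0]

```text
time_s: 18.35
ee_pos: [0.4625, 0.0175, 0.1707]
orientation: [-0.0, 0.074, 0.997, -0.0]
wrist_force: [0.2, 0.2, -1.8]
grip_width: 0.0236
grasp_force: 54.8
```

Emit:
apply_moves:
  grip: [0,0]
  dp:
    - [0,0,0.05]
    - [0,0,0.05]
  spin: [0,0]

```text
time_s: 18.55
ee_pos: [0.4628, 0.0175, 0.1709]
orientation: [0.0, 0.074, 0.997, 0.0]
wrist_force: [-0.3, -0.7, -1.7]
grip_width: 0.0234
grasp_force: 54.8
```

Emit:
apply_moves:
  grip: [0,0,0]
  dp:
    - [0,0,0.1]
    - [0,0,0.2]
    - [0,0,0.2]
  spin: [0,0,0]

```text
time_s: 18.85
ee_pos: [0.4627, 0.0175, 0.1687]
orientation: [0.0, 0.074, 0.997, -0.0]
wrist_force: [-0.1, 0.1, -0.6]
grip_width: 0.0233
grasp_force: 55.3
```

Emit:
apply_moves:
  grip: [0,0]
  dp:
    - [0,0,0.05]
    - [0,0,0.05]
  spin: [0,0]

```text
time_s: 19.05
ee_pos: [0.4628, 0.0175, 0.1687]
orientation: [0.0, 0.074, 0.997, -0.0]
wrist_force: [-2.3, 0.4, 3.7]
grip_width: 0.0231
grasp_force: 55.5
```

Bolster is resting on the block. Letting go and rising.

Emit:
apply_moves:
  grip: [1,1,1,1,1]
  dp:
    - [0,0,0]
    - [0,0,0]
    - [0,0,0]
    - [0,0,0]
    - [0,0,0]
  spin: [0,0,0,0,0]

```text
time_s: 19.55
ee_pos: [0.4626, 0.0175, 0.1679]
orientation: [-0.0, 0.074, 0.997, 0.0]
wrist_force: [-0.6, -0.7, 0.4]
grip_width: 0.0856
grasp_force: 0.0
```

Emit:
apply_moves:
  grip: [1,1,1,1,1]
  dp:
    - [0,0,-1]
    - [0,0,-3.5]
    - [0,0,-7]
    - [0,0,-11]
    - [0,0,-13]
  spin: [0,0,0,0,0]

```text
time_s: 20.05
ee_pos: [0.463, 0.0175, 0.303]
orientation: [0.003, 0.074, 0.997, 0.0]
wrist_force: [-0.4, -0.2, 0.1]
grip_width: 0.0854
grasp_force: 0.0
```

Emit:
apply_moves:
  grip: [1,1,1,1]
  dp:
    - [0,0,0]
    - [0,0,0]
    - [0,0,0]
    - [0,0,0]
  spin: [0,0,0,0]

```text
time_s: 20.45
ee_pos: [0.4623, 0.0175, 0.2964]
orientation: [-0.001, 0.074, 0.997, -0.0]
wrist_force: [-0.3, -0.5, 0.1]
grip_width: 0.085
grasp_force: 0.0
```

```bash
python3 - <<'E'
from h import *
c=shot("side","s4.png")
cv2.imwrite("pics/z6.png",c[130:430,200:600,::-1])
go(.4625,.018,.278,171.5)
E
```

```text
t 20.5 pos [0.4623 0.0175 0.2966] head 171.55 tilt [-0.0025  0.0001] F [-0.08 -0.04  0.31] M [-0.011  0.027  0.057] w 0.0854 q6 -1.46
dp [-0.01  0.05  1.86] spin 0.05
```

View pics/z6.png

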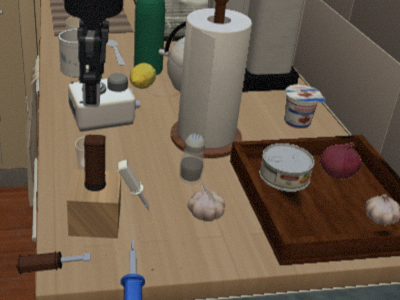

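The driver stands seated in its block (crop (95,165)), the gripper is clear above it, and the bystanders are in place. Handing in.

```bash
python3 -c "
from h import *
print(ctrl.close_job())"
```

```text
the job is handed in; nothing more can be done
None
```

The bypass screw is turned clockwise to its stop and the screwdriver is back in its stand, handed in at about 20.5 s with no verdict shown; the three decoy drivers toppled by themselves in the first 2 s, without any contact from the arm that I could see or measure.

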